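Fit the starting pin and hold the router guard open

ROBOT

A 6-joint arm with a two-finger parallel gripper is mounted at the origin on the work surface. World frame = base frame: x ahead of the robot, y to its left, z up, the work surface at z = 0. Lengths are in m, angles in rad, forces in N, time in s.
With the tool pointing down it reaches from about 0.3 to 1 m from the base axis. Payload 5.1 kg.
Tool frame: the origin (TCP) lies between the finger pads; the fingertips stand 22 mm ahead of it and the grasp point (between the pads) lies 3 mm ahead of it; z points along the fingers, x is the direction in which the jaws open and shut, and the axes are right-handed (so a half turn about z gives the same grasp; the last joint's range is limited). The gripper opens to 95 mm and grips with 3 to 60 N. Pads are 20 mm wide; open, the fingers measure 119 mm over their backs; the gripper's body (75 mm by 180 mm) begins 59 mm behind the grasp point.
Start: joints at [-1.348, 0.124, 1.65, -0, 1.367, -0.083], TCP at [0.196, -0.62, 0.237] pointing down, gripper open.
Joint ranges: [-2.61, 2.61], [-1.02, 2.33], [0.03, 2.71], [-1.35, 4.49], [0.32, 2.68], [-2.91, 2.91]. Speed limits (rad/s): [2.57, 2.57, 3.14, 3.14, 3.14, 3.14].

INTERFACE

Orientations are given as a unit quaternion [x, y, z, w].
In Python, from cell import bot, gripper_to, inverse_kinematics, optics, order, find_in, get_time_s, get_q, get_qvel, get_tau, get_ee_pos, get_tool_rot, get_ft_force, get_ft_torque, get_gripper_width gives the robot as it stands. Calls block until the motion is done:
- bot.move_ptp(position, orientation): joint-space move of the TCP to a pose.
- bot.move_l(position, velocity=0.15, orientation=None, force_limit=None): straight line of the TCP; orientation=None keeps the orientation; velocity is the mean speed in m/s. With force_limit (N) it stops when the force on the tool has changed by that much, and returns True; else False.
- bot.goto_joints(angles): joint-space move.
- gripper_to(opening, effort=None): finger opening in m; effort is the grip in N (None keeps the last); returns when the fingers have stopped.
- bot.dwell(seconds).
- inverse_kinematics(position, orientation): joint angles nearest the present ones, or None.
- optics.camera(name): name is "side" or "top" or "wrist"; returns the picture (384x512x3 uint8, red, green, blue); there is no depth.
- optics.calibration(name): a dict with "mtx" (3x3 intrinsics, pixels), "rvec" (rotation vector, rad) and "tvec" (3), from world to camera coordinates, as OpenCV has them; the wrist camera has in their place "hand_eye" (4x4, takes a point from camera to tool coordinates, whose origin is the TCP and whose axes are the tool frame's). Camera axes: x right, y down, z forward; pixel columns grow to the right and rows downward; lengths in m; the calibration is good to about 2 mm. A picture is of the moment at which its call begins: read the wrist's pose just before it. calibration takes no time and is no camera call.
A pose or a line that the arm cannot do raises bot.IKError and nothing moves.
- order.close_job(): hands the job in, once; it reports no verdict.
Trained networks look in the newest picture that a camera, given by its name, has taken for a name from the list of things; names that differ only in an ending like _2 or _b are one class to them, and where a whole thing is asked for, a point or a joint stands for the part that bears it (a point fixed in the world has none). Each returns a list of dicts, best first, with "p" (0 to 1); they miss things now and then, are a little off and sometimes report something else, mostly with a low value. They report only what shows in the picture. A call takes as long as a camera call. They do not tell look-alikes from the thing itself.
- find_in(name, camera): "box" ([left, top, right, bottom] in pixels, round what is visible of it).
Readings, each from a call of its own:
- get_time_s(): time.
- get_q(): joint angles.
- get_qvel(): joint speeds.
- get_tau(): joint torques, N m.
- get_ee_pos(): TCP position.
- get_tool_rot(): TCP orientation.
- get_ft_force(): force on the tool from outside, world axes, zero at the start.
- get_ft_torque(): the same for the moment, N m.
- get_gripper_width(): finger opening in m.
Only numpy, scipy, OpenCV 4.12 (cv2) and the standard library are available. Lean on these libraries where they do the work, as an engineer would, in place of code of your own. Each camera call takes 0.05 s, during which the arm holds its last target.

TASK

Set up the router plate for checking its cutter: take the smooth starting pin out of the wooden bit block and stand it in the bore of the metal plate, fully home on its collar, and let it go. Then lift the hinged guard over the cutter by its grip and hold it open at 45 degrees (give or take 6); it falls shut by itself, so finish while still holding it there, with the arm and nothing else carrying it. Leave everything else where it is.

Things in the scene. Friction and masses are not known exactly. Their poses are not given: they have to be found in the camera images.
- router_plate: Fixed aluminium plate 260 (x) x 340 (y) x 36 mm on the bench. Origin: centre of its underside; x points away from the robot at yaw 0, z up. At x = 0, y = 0 a cutter 33 mm across, 26 high. Black dust hood at x 65 to 120, |y| to 75, up to 96 mm above the bench, its spigot to 126; wooden fence halves at x 65 to 87, |y| 81 to 169, up to 81 mm above the bench.
- bore (a point): Mouth of the only bore in the router plate: round, 16 mm in diameter, 2 mm chamfer, right through (36 mm deep), at x = -50, y = +130 mm of the plate (left end, seen from the robot). The point lies on its axis, level with the plate's top, 36 mm above the bench. z up.
- guard (a joint): Opening of the guard, rad: 0 = shut (level over the cutter, as it starts), grows as its front edge is lifted, 45 degrees = 0.785, stop at 1.4. It falls shut from any angle by its weight (about 0.35 kg, free hinge, some 2 N at the grip). A grey sheet 120 mm from hinge to front edge, 140 wide, 6 thick, the front edge turned down 20 mm.
- guard_hinge (a point): Middle of the guard's hinge line, which runs along the plate's y axis at x = +60, y = 0 mm of the plate, 100 mm above the bench. Axes turn with the guard.
- guard_grip (a point): Centre of the guard's black grip: a roll 28 mm in diameter, 30 mm long, axis parallel to the hinge line, flat ends facing +-y of the plate; on a stem 12 mm wide, 35 mm ahead of the guard's front edge, 155 mm from the hinge line. Shut: 100 mm above the bench, at x = -95, y = 0 mm of the plate. Axes turn with the guard.
- bit_block: Fixed dark wooden block 190 (x) x 70 (y) x 40 mm; three sockets in a row along its x axis at x = -55, 0, +55 mm, 17 mm wide, 34 deep. They hold the starting pin and two router bits, in any order. Origin: centre of its underside.
- pin: Starting pin, plain steel, about 0.12 kg, upright, 86 mm tall, tallest in the block. From the foot: shank 14 mm in diameter to z = 30 (3 mm chamfer), collar 24 mm across to z = 36, smooth round grip 18 mm across to z = 86. Origin: centre of its foot, z up along it. Its collar rests on the block's top; home in the bore it rests on the plate, origin 30 mm below the mouth.
- bit_straight: Bystander: steel straight router bit in the block, 66 mm tall, head 26 mm across. Origin: centre of its foot.
- bit_flared: Bystander: steel flared router bit in the block, 68 mm tall, head 38 mm across. Origin: centre of its foot.
- gauge_block: Bystander: stepped brass gauge 30 x 50 x 34 mm lying on the router plate at its -y end. Origin: centre of its underside.
- spanner: Bystander: steel spanner 180 mm long, lying on the bench nearer the robot than the plate. Origin: its underside, near the middle of its length, which lies along its x axis.
- glue: Bystander: white glue bottle, 60 mm in diameter, 170 mm tall. Origin: centre of its underside.
- tape: Bystander: yellow tape measure 70 x 36 x 60 mm. Origin: centre of its underside.
- offcut: Bystander: board offcut 75 x 200 x 19 mm lying to the left of the plate. Origin: centre of its underside.
Things that resemble listed ones, but are neither listed nor needed, are in the scene too. What is shaped like the pin but green or yellow is not meant.

How it is judged:
By the outcome, as a careful person would: the job done as asked, in the order asked, and still so for the second after the job is handed in, while the arm keeps its last pose, push and grip.
It also fails if it takes over 64 s, if anything falls off the work surface, if the arm or the gripper's body presses on something with over 40 N, if the wrist force passes 120 N, or if a joint passes its speed limit or range.

## Working session

There is one attempt and no reset: what is moved stays moved. The work goes in short steps, each a Python script; the robot and the scene stay as the last script left them, time stands still between calls to the robot, and variables do not carry over. Pictures are saved under pics/ and viewed, and the job is handed in when it is done.

```bash
ls; mkdir -p pics; python3 - <<'E'
from cell import *
import cv2
for n in ("top","side"):
    im=optics.camera(n); cv2.imwrite(f"pics/{n}0.png",cv2.resize(im[:,:,::-1],(800,600),interpolation=cv2.INTER_CUBIC))
    print(n,optics.calibration(n))
    for k in ("pin","router_plate","bit_block","guard_grip","guard","bit_flared","gauge_block"):
        print(k,[(round(d["p"],2),[round(v) for v in d["box"]]) for d in find_in(k,n)][:4])
print(optics.calibration("wrist"),get_time_s())
E
```

```text
pics
top {'mtx': array([[359.75897854,   0.        , 256.28399842],
       [  0.        , 359.75897854, 192.55964927],
       [  0.        ,   0.        ,   1.        ]]), 'rvec': array([ 2.01355771, -2.19391656,  0.24552465]), 'tvec': array([0.06796823, 0.5802031 , 0.8713296 ])}
pin [(0.57, [329, 189, 346, 203]), (0.52, [366, 156, 378, 171])]
router_plate [(0.8, [145, 119, 286, 228])]
bit_block [(0.73, [351, 185, 402, 257]), (0.23, [147, 116, 285, 228])]
guard_grip [(0.76, [184, 134, 243, 207])]
guard [(0.68, [186, 136, 241, 202])]
bit_flared [(0.74, [381, 233, 396, 243])]
gauge_block []
side {'mtx': array([[425.82826457,   0.        , 253.66609146],
       [  0.        , 425.82826457, 193.10175461],
       [  0.        ,   0.        ,   1.        ]]), 'rvec': array([ 2.33481554, -0.38640241,  0.15412539]), 'tvec': array([-0.51814939,  0.1903884 ,  1.13707761])}
pin [(0.64, [296, 315, 306, 337]), (0.55, [324, 265, 332, 292]), (0.48, [284, 270, 295, 289]), (0.44, [278, 244, 287, 267])]
router_plate [(0.8, [222, 125, 342, 227]), (0.35, [170, 128, 186, 146])]
bit_block [(0.67, [232, 272, 314, 330]), (0.67, [195, 203, 218, 248])]
guard_grip [(0.67, [244, 136, 304, 180])]
guard [(0.75, [242, 137, 304, 179]), (0.68, [285, 270, 295, 290])]
bit_flared [(0.58, [246, 290, 261, 306]), (0.49, [226, 127, 337, 230])]
gauge_block [(0.75, [281, 190, 296, 208])]
{'mtx': array([[320.6097347 ,   0.        , 255.08613358],
       [  0.        , 320.6097347 , 192.6802372 ],
       [  0.        ,   0.        ,   1.        ]]), 'hand_eye': array([[ 9.99999139e-01,  2.86004093e-04, -1.28076457e-03,
         7.27091654e-05],
       [ 1.04659227e-04,  9.55472502e-01,  2.95080136e-01,
        -8.41088913e-02],
       [ 1.30812946e-03, -2.95080016e-01,  9.55471650e-01,
        -1.48666695e-01],
       [ 0.00000000e+00,  0.00000000e+00,  0.00000000e+00,
         1.00000000e+00]])} 0.8
```

View pics/top0.png

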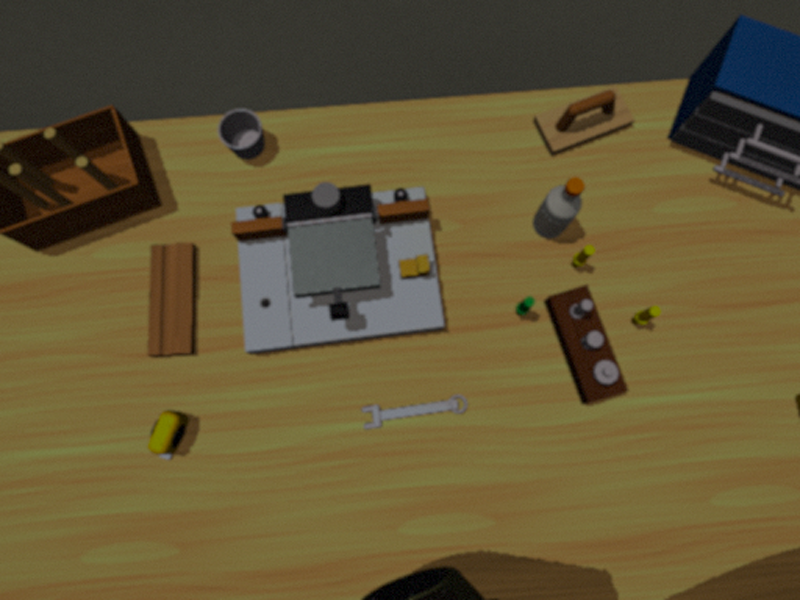

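View pics/side0.png

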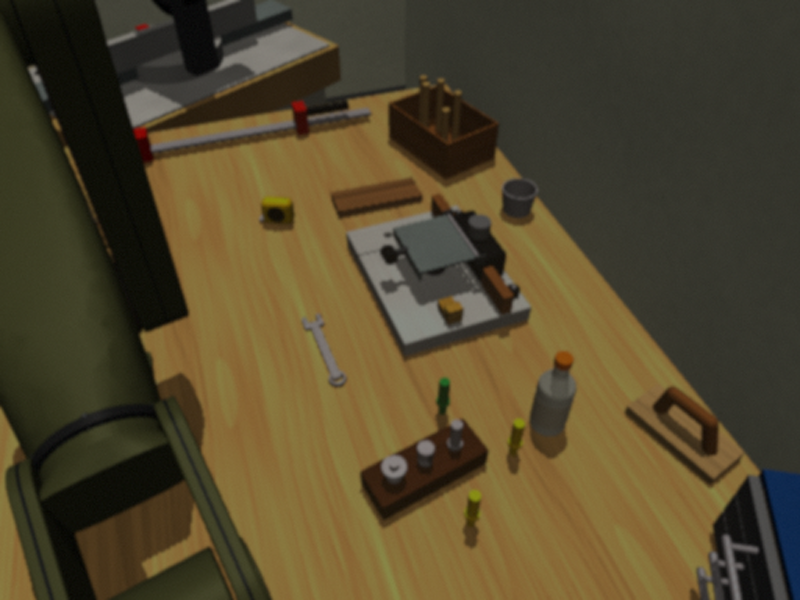

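Pictures: in the top view (800x600) the block is at (585,345). It holds the tall slim steel pin in the far socket (583,307), the straight bit at (594,340) and the flared bit at (605,373). Candidates for the pin: green (525,306), yellow (583,257), yellow (646,316) and steel (583,307). I choose the steel one in the block. The bore shows at (265,303) and the grip at (339,311).

```bash
cat > h.py <<'E'
from cell import *
import numpy as np, cv2
from scipy.spatial.transform import Rotation as R
def cam(n):
    c=optics.calibration(n)
    if n=="wrist":
        T=np.eye(4);T[:3,:3]=R.from_quat(get_tool_rot()).as_matrix();T[:3,3]=get_ee_pos()
        T=T@c["hand_eye"]; return c["mtx"],T[:3,:3],T[:3,3]
    Rm=cv2.Rodrigues(c["rvec"])[0]; return c["mtx"],Rm.T,-Rm.T@c["tvec"]
def ray(C,px):
    d=C[1]@np.linalg.solve(C[0],[px[0],px[1],1.]); return C[2],d/np.linalg.norm(d)
def at_z(C,px,z):
    o,d=ray(C,px); return o+d*(z-o[2])/d[2]
def proj(C,p):
    q=C[0]@(C[1].T@(np.asarray(p)-C[2])); return q[:2]/q[2]
def tri(rs):
    A=np.zeros((3,3));b=np.zeros(3)
    for o,d in rs:
        P=np.eye(3)-np.outer(d,d);A+=P;b+=P@o
    x=np.linalg.solve(A,b); return x,[np.linalg.norm((np.eye(3)-np.outer(d,d))@(x-o)) for o,d in rs]
def down(yaw): # tool z down, tool x along yaw
    x=np.array([np.cos(yaw),np.sin(yaw),0]);z=np.array([0,0,-1.]);return R.from_matrix(np.c_[x,np.cross(z,x),z]).as_quat()
def save(im,name,box=None):
    if box: im=im[box[1]:box[3],box[0]:box[2]]
    s=min(800/im.shape[1],600/im.shape[0]); cv2.imwrite("pics/"+name,cv2.resize(im[:,:,::-1],None,fx=s,fy=s,interpolation=cv2.INTER_CUBIC))
E
python3 - <<'E'
from h import *
np.set_printoptions(precision=4,suppress=True)
C=cam("top");S=cam("side");k=.64
print("pin top",at_z(C,(587*k,304*k),.096),at_z(S,(456*k,425*k),.096))
print("flared",at_z(C,(606*k,371*k),.078),"straight",at_z(C,(595*k,339*k),.076))
print("bore",at_z(C,(265*k,303*k),.036), "grip",at_z(C,(339*k,311*k),.1))
for p in [(245,350),(443,327),(428,190),(237,208)]: print(at_z(C,(p[0]*k,p[1]*k),.036))
print("block c",[at_z(C,(p[0]*k,p[1]*k),.04) for p in [(548,298),(582,287),(625,388),(588,402)]])
print(R.from_quat(get_tool_rot()).as_matrix(),get_ee_pos(),get_q())
E
```

```text
pin top [ 0.5461 -0.2799  0.096 ] [ 0.5471 -0.2812  0.096 ]
flared [ 0.4384 -0.299   0.078 ] straight [ 0.4913 -0.2906  0.076 ]
bore [0.6069 0.25   0.036 ] grip [0.5679 0.1179 0.1   ]
[0.5284 0.2863 0.036 ]
[ 0.539  -0.0507  0.036 ]
[ 0.7906 -0.0494  0.036 ]
[0.7857 0.2944 0.036 ]
block c [array([ 0.5731, -0.2349,  0.04  ]), array([ 0.5873, -0.296 ,  0.04  ]), array([ 0.4106, -0.3397,  0.04  ]), array([ 0.3933, -0.2751,  0.04  ])]
[[ 0.301  -0.9536 -0.    ]
 [-0.9536 -0.301  -0.0001]
 [ 0.0001  0.     -1.    ]] [ 0.1956 -0.6199  0.2367] [-1.3476  0.1238  1.6503 -0.      1.3675 -0.0826]
```

```bash
python3 - <<'E'
from h import *
np.set_printoptions(precision=4,suppress=True)
q=down(np.radians(-80))
bot.move_ptp([.546,-.281,.24],q)
C=cam("wrist"); im=optics.camera("wrist"); save(im,"w1.png")
print([(d["p"],d["box"]) for d in find_in("pin","wrist")][:4])
print(proj(C,[.5466,-.2805,.096]),proj(C,[.5466,-.2805,.046]),get_time_s(),get_ee_pos(),get_q())
E
```

```text
[(0.97, [333.6, 189.1, 371.4, 225.1]), (0.79, [280.9, 76.9, 309.5, 95.5]), (0.62, [246.2, 160.2, 263.0, 195.8]), (0.55, [157.5, 130.3, 187.8, 159.8])]
[254.2132 185.1012] [254.3788 172.6724] 2.675 [ 0.5456 -0.282   0.24  ] [-0.5643  0.0438  1.7298 -0.0002  1.368   0.8335]
```

View pics/w1.png

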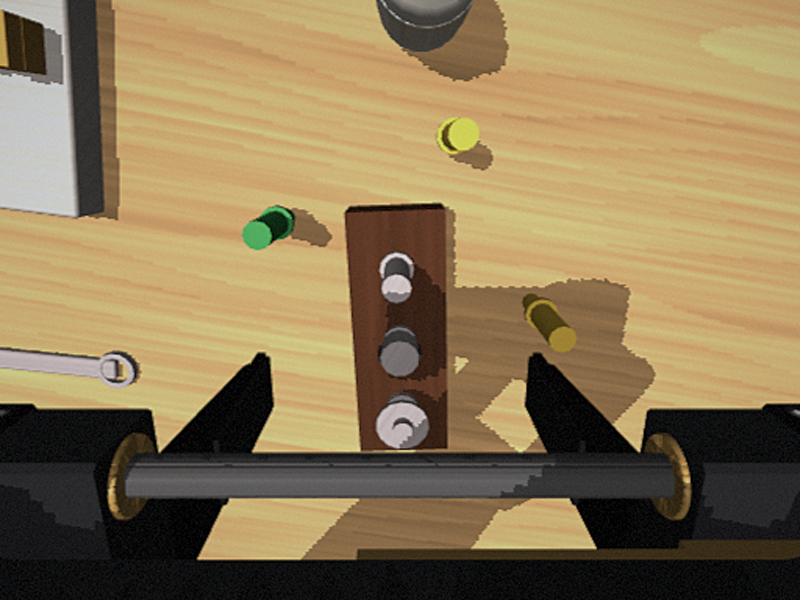

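The wrist view shows the steel pin in the block's far socket, top at (396,289) of 800, as projected. Green (260,230), yellow (460,135) and yellow (550,325) stand outside the block. The straight and flared bits are at (400,350) and (402,425). The choice is confirmed, so I'll grasp it.

```bash
python3 - <<'E'
from h import *
np.set_printoptions(precision=4,suppress=True)
C=cam("wrist"); p=at_z(C,(253.4,184.9),.096); print(p)
gripper_to(.045,20)
bot.move_l([p[0],p[1],.15],.2)
C=cam("wrist"); im=optics.camera("wrist"); save(im,"w2.png")
print(proj(C,[p[0],p[1],.096]))
E
```

```text
[ 0.5466 -0.2798  0.096 ]
[254.9155 222.9263]
```

View pics/w2.png

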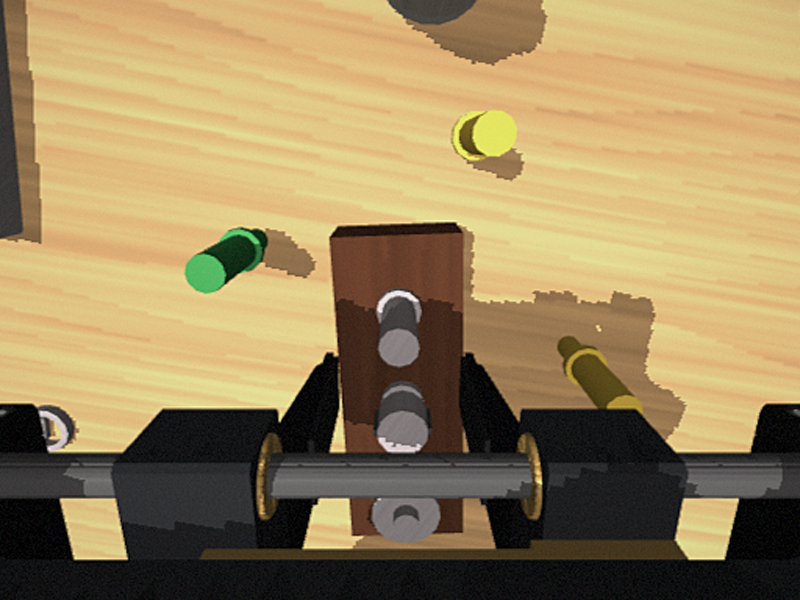

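The pin top at (398,347) matches the prediction to within a pixel.

```bash
python3 - <<'E'
from h import *
np.set_printoptions(precision=4,suppress=True)
p=[.5466,-.2800]
print(bot.move_l([*p,.079],.12,force_limit=15))
gripper_to(.01,35); print(get_gripper_width(),get_ft_force())
print(bot.move_l([*p,.16],.12)); print(get_gripper_width(),get_ft_force(),get_ee_pos(),get_time_s())
im=optics.camera("wrist"); save(im,"w3.png")
E
```

```text
False
0.017568700670660697 [-0.9139  0.5755  1.6642]
False
0.017558652381387745 [-0.7638 -0.4835 -2.3416] [ 0.546  -0.2796  0.159 ] 6.4333
```

View pics/w3.png

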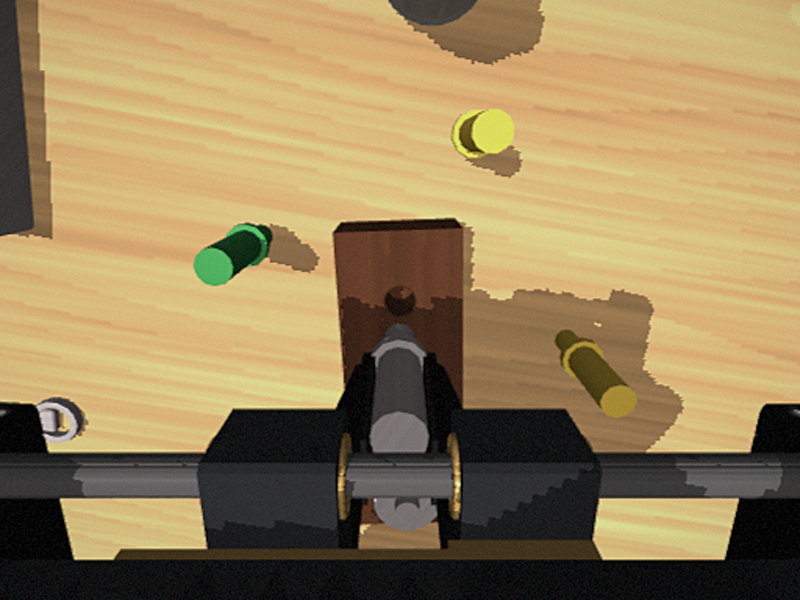

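The pin is held upright, collar visible below the fingers at (400,350). Its socket at (400,300) is empty and the other bits are undisturbed. Next is the bore.

```bash
python3 - <<'E'
from h import *
np.set_printoptions(precision=4,suppress=True)
q=down(np.radians(-88.2))
bot.move_l([.546,-.280,.22],.2)
bot.move_ptp([.545,.249,.22],q)
C=cam("wrist"); im=optics.camera("wrist"); save(im,"w4.png")
print(proj(C,[.607,.249,.036]),get_gripper_width(),get_time_s(),get_q(),get_ee_pos())
E
```

```text
[256.5227 116.8076] 0.01710341054466322 8.9 [ 0.3374  0.0241  1.7841 -0.0003  1.3335  1.8783] [0.5454 0.2481 0.2199]
```

View pics/w4.png

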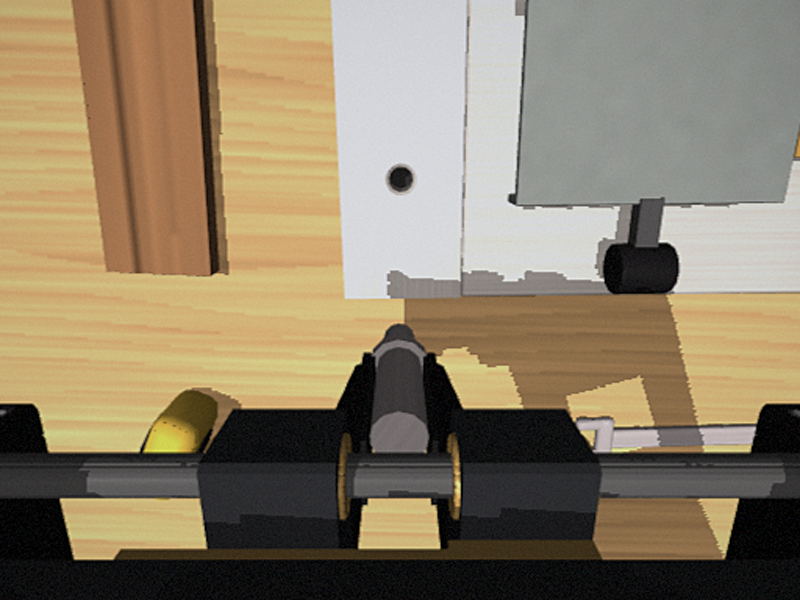

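```bash
python3 - <<'E'
from h import *
np.set_printoptions(precision=4,suppress=True)
C=cam("wrist"); k=.64
print("bore",at_z(C,(400*k,179*k),.036))
print("grip",at_z(C,(641*k,269*k),.1))
e=get_ee_pos(); Rm=R.from_quat(get_tool_rot()).as_matrix(); print(Rm)
for f in (0,.033,.086): print(f,proj(C,e+Rm@[0,0,.068-f])/k)
print("pin top at",at_z(C,(399*k,432*k),e[2]+.018),"foot", at_z(C,(399*k,334*k),e[2]-.068),e)
# side view cross-check
S=cam("side"); im=optics.camera("side"); save(im,"s1.png",(200,100,350,212)); print(find_in("pin","side")[:3])
E
```

```text
bore [0.6093 0.2495 0.036 ]
grip [0.569  0.1157 0.1   ]
[[ 0.03   -0.9995  0.    ]
 [-0.9995 -0.03   -0.0003]
 [ 0.0003 -0.     -1.    ]]
0 [399.2166 336.3999]
0.033 [399.2102 366.3416]
0.086 [399.1941 440.8252]
pin top at [0.5484 0.2482 0.2379] foot [0.5466 0.2482 0.1519] [0.5454 0.2481 0.2199]
[{'box': [278.2, 244.2, 286.6, 265.2], 'p': 0.74}, {'box': [323.0, 270.0, 330.3, 289.7], 'p': 0.52}, {'box': [222.7, 117.2, 229.2, 127.6], 'p': 0.44}]
```

View pics/s1.png

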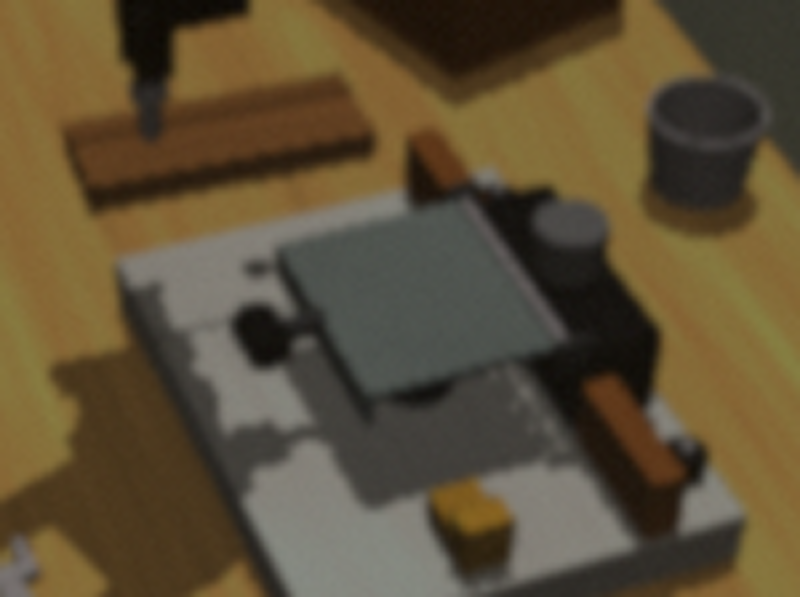

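```bash
python3 - <<'E'
from h import *
np.set_printoptions(precision=4,suppress=True)
bot.move_l([.607,.2495,.14],.15)
C=cam("wrist"); im=optics.camera("wrist"); save(im,"w5.png",(156,142,356,292))
e=get_ee_pos();print(e,proj(C,[.6085,.2495,.036]),[proj(C,e+[dx,0,-.068]) for dx in (0,.002)],get_time_s())
E
```

```text
[0.6073 0.2497 0.1412] [255.7159 197.9285] [array([255.3412, 215.4854]), array([255.4287, 212.8885])] 9.875
```

View pics/w5.png

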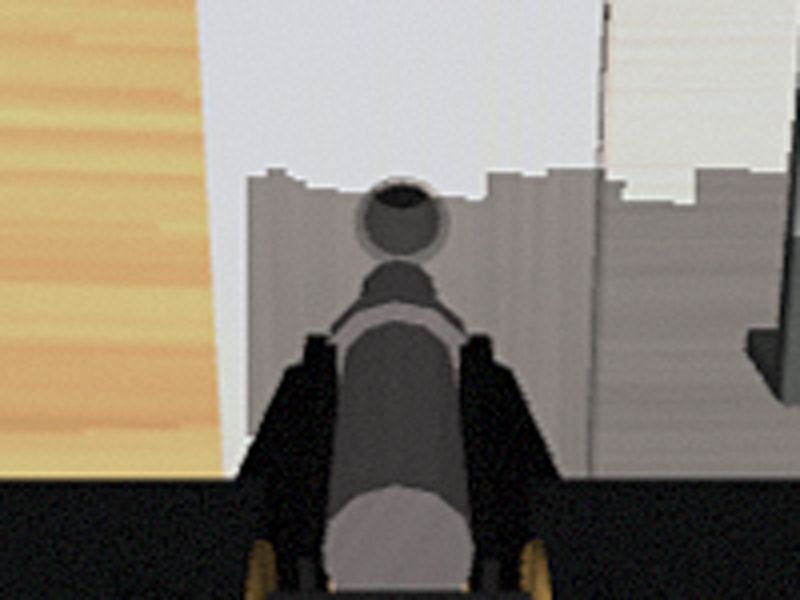

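The bore is at crop (403,220) and the pin foot at (398,265), aligned to about 1 mm after a correction. Now I'll insert it with a force limit.

```bash
python3 - <<'E'
from h import *
np.set_printoptions(precision=4,suppress=True)
bot.move_l([.608,.2487,.118],.08); bot.dwell(.2); print(get_ee_pos(),get_ft_force())
print(bot.move_l([.608,.2487,.068],.04,force_limit=12)); print(get_ee_pos(),get_ft_force(),get_gripper_width(),get_time_s())
im=optics.camera("wrist"); save(im,"w6.png",(156,142,356,292))
E
```

```text
[0.6083 0.2488 0.1185] [ 0.2068  0.7584 -1.6324]
True
[0.6079 0.2486 0.0751] [-1.469  -0.014   4.6554] 0.017832977790332494 11.4917
```

View pics/w6.png

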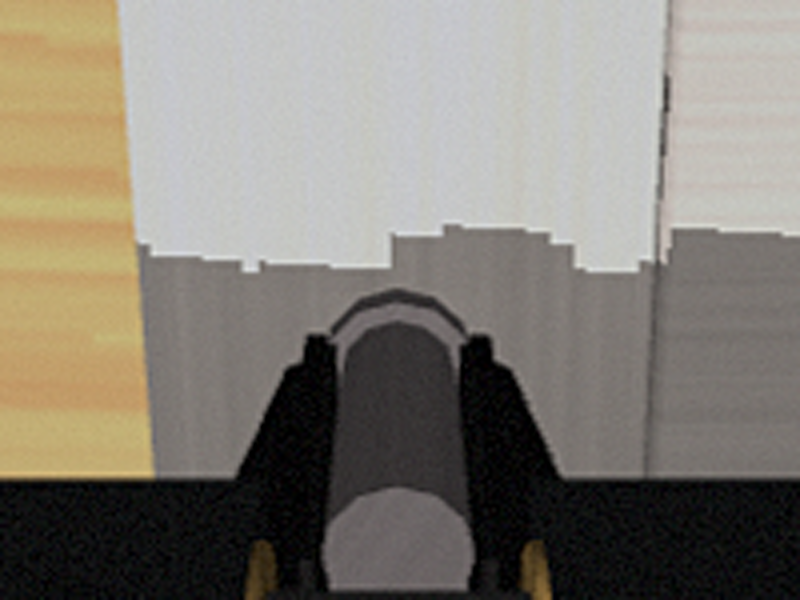

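The collar sits on the plate at crop (398,300) with no shank showing, and contact came at the expected height. Releasing.

```bash
python3 - <<'E'
from h import *
np.set_printoptions(precision=4,suppress=True)
gripper_to(.045,35); print(get_ft_force(),get_ee_pos())
bot.move_l([.608,.2487,.16],.15)
bot.move_l([.55,.22,.22],.2)
C=cam("wrist"); im=optics.camera("wrist"); save(im,"w7.png")
b=np.array([.609,.2487])
for z in (.036,.042,.092): print(proj(C,[*b,z])/.64)
print(get_time_s())
im=optics.camera("side"); save(im,"s2.png",(200,100,350,212)); 
print(find_in("pin","wrist")[:3])
E
```

```text
[-0.1042 -0.3604  0.3525] [0.6068 0.2483 0.0736]
[357.2259 183.8321]
[356.4798 184.5533]
[349.0318 191.7532]
13.6
[{'box': [214.2, 105.9, 239.9, 136.4], 'p': 0.84}]
```

View pics/w7.png

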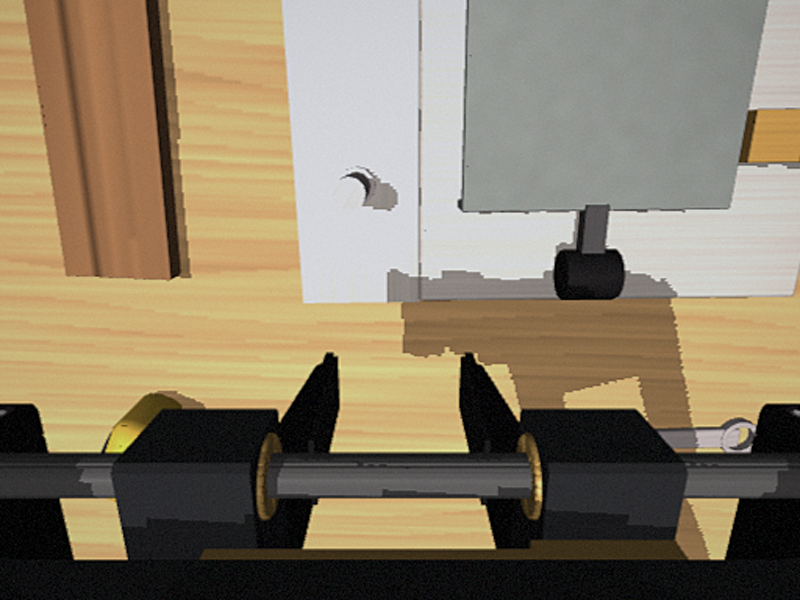

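View pics/s2.png

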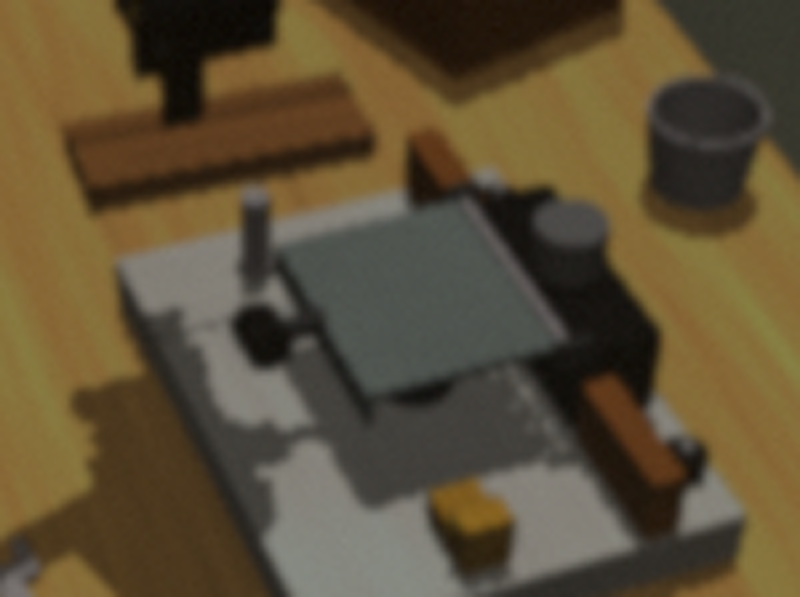

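```bash
python3 - <<'E'
from h import *
np.set_printoptions(precision=4,suppress=True)
C=cam("wrist");S=cam("side");T=cam("top")
im=optics.camera("wrist"); save(im,"w8.png",(180,80,280,155))
print("side pred top/base",[(proj(S,[.609,.2487,z])-[200,100])*5.333 for z in (.092,.036)])
print("grip",at_z(C,(589*.64,275*.64),.1), at_z(T,(339*.64,311*.64),.1))
# plate near edge & seam for yaw, z .036
print([at_z(C,(a*.64,b*.64),.036) for a,b in ((303,302),(797,296),(284,0))])
f=find_in("guard_grip","wrist");print(f[:2])
# IK feasibility
y=np.radians(-88.2); base=R.from_quat(down(y)); 
ax=np.array([np.cos(y),np.sin(y),0])  # approx -y of plate
h=np.array([.568+.155,.117+.005,.1])
for t0 in (-45,-25,-10,0):
  out=[]
  for th in (0,45,50):
    u=np.radians(th); rr=.155
    p=np.array([h[0]-rr*np.cos(u),.117,.1+rr*np.sin(u)])
    q=(R.from_rotvec(-ax*np.radians(th+t0))*base).as_quat()
    s=inverse_kinematics(p,q); out.append(None if s is None else np.round(s,2))
  print(t0,R.from_quat(q).as_matrix()[:,2],out)
E
```

```text
side pred top/base [array([250.7452, 195.949 ]), array([252.0592, 267.7121])]
grip [0.569  0.1163 0.1   ] [0.5679 0.1179 0.1   ]
[array([0.5278, 0.2856, 0.036 ]), array([ 0.5428, -0.0548,  0.036 ]), array([0.7117, 0.2918, 0.036 ])]
[]
-45 [-0.0871 -0.0027 -0.9962] [None, array([ 0.1 ,  0.09,  1.74, -0.  ,  1.32,  1.64]), array([0.1 , 0.15, 1.65, 0.01, 1.43, 1.64])]
-25 [-0.4224 -0.0133 -0.9063] [array([ 0.13, -0.12,  2.19, -0.07,  0.64,  1.72]), array([0.09, 0.29, 1.53, 0.02, 1.67, 1.63]), array([0.09, 0.36, 1.45, 0.03, 1.77, 1.63])]
-10 [-0.6425 -0.0202 -0.766 ] [array([ 0.12,  0.  ,  2.03, -0.02,  0.94,  1.67]), array([0.09, 0.45, 1.39, 0.03, 1.92, 1.63]), array([0.09, 0.51, 1.31, 0.04, 2.02, 1.63])]
0 [-0.7657 -0.0241 -0.6428] [array([ 0.11,  0.1 ,  1.92, -0.  ,  1.12,  1.65]), array([0.09, 0.54, 1.31, 0.04, 2.08, 1.63]), array([0.08, 0.61, 1.23, 0.05, 2.18, 1.63])]
```

View pics/w8.png

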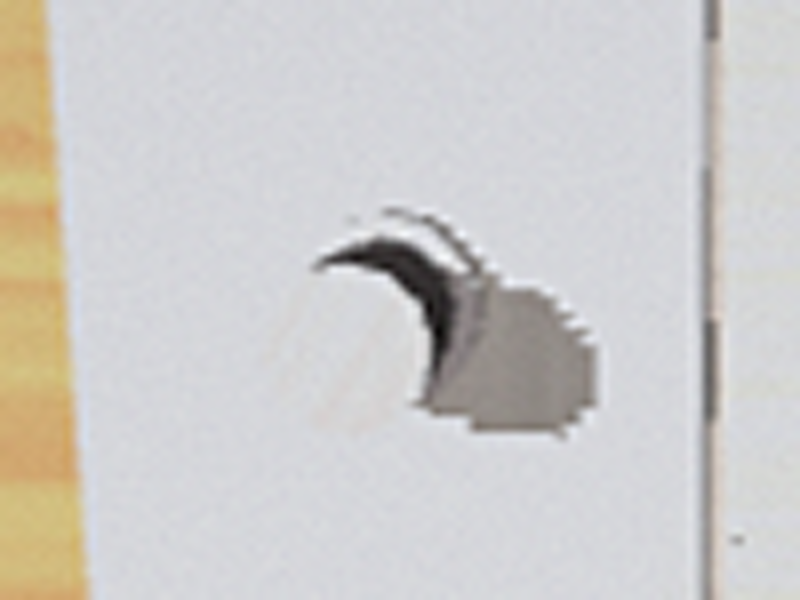

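The pin stands in the bore, with its top at side crop (257,192) against a predicted (251,196) for fully home, so it's seated. The guard grip is at wrist (589,275), about (0.569, 0.117). Now I'll approach it with the tool pre-tilted 25 degrees.

```bash
cat >> h.py <<'E'
PSI=np.radians(2.0)
AX=np.array([-np.sin(PSI),np.cos(PSI),0]); XP=np.array([np.cos(PSI),np.sin(PSI),0]); ZW=np.array([0,0,1.])
G0=np.array([.5685,.1168,.1]); H=G0+.155*XP
BASE=R.from_quat(down(PSI-np.pi/2))
def pose(th,back=0.,t0=-25,r=.155):   # degrees
    u=np.radians(th); g=H-r*np.cos(u)*XP+r*np.sin(u)*ZW
    Ro=R.from_rotvec(AX*np.radians(th+t0))*BASE
    return g-Ro.as_matrix()[:,2]*(.003+back),Ro.as_quat()
E
python3 - <<'E'
from h import *
np.set_printoptions(precision=4,suppress=True)
gripper_to(.06,30)
p,q=pose(0,.09); print(p)
bot.move_l([.53,.16,.25],.2)
bot.move_ptp(p,q)
C=cam("wrist"); im=optics.camera("wrist"); save(im,"w9.png")
print([proj(C,G0+AX*s)/.64 for s in (-.015,0,.015)],get_time_s(),get_ee_pos())
S=optics.camera("side"); save(S,"s3.png",(200,100,350,212))
E
```

```text
[0.5292 0.1154 0.1843]
[array([430.1906, 319.3619]), array([400.7955, 319.3517]), array([371.4069, 319.3416])] 15.475 [0.5305 0.1163 0.1858]
```

View pics/w9.png

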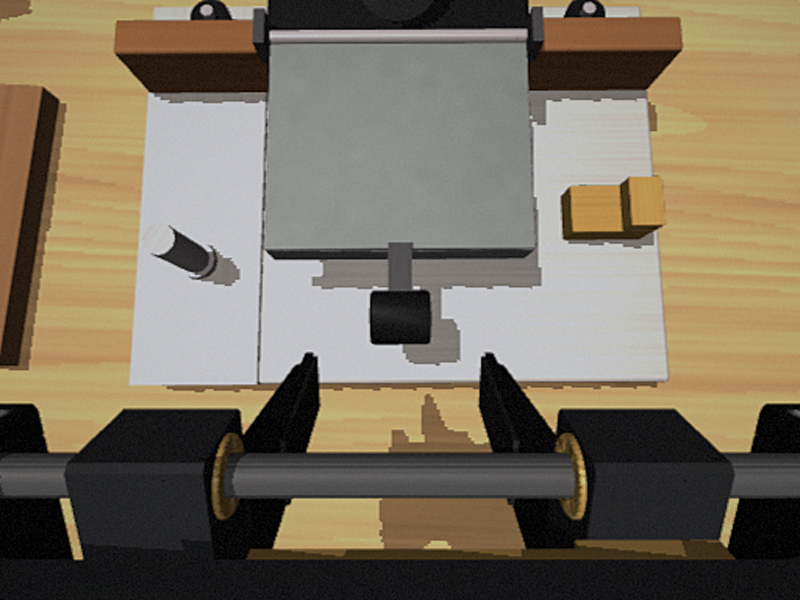

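View pics/s3.png

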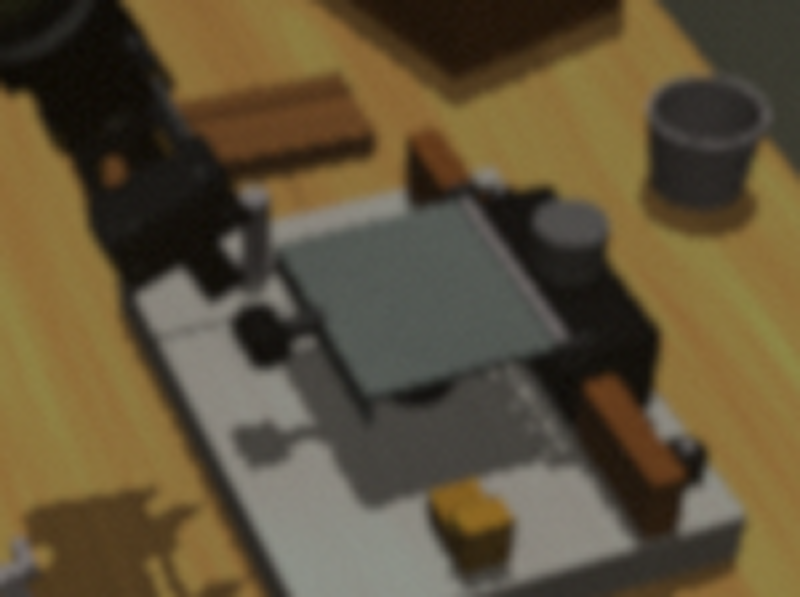

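The roll spans (370–431, 317), predicted centre (401,319). The pin stands clear at (185,250) and the alignment is good. Closing in to grasp.

```bash
python3 - <<'E'
from h import *
np.set_printoptions(precision=4,suppress=True)
p,q=pose(0)
print(bot.move_l(p,.1,orientation=q,force_limit=12),get_ee_pos(),p)
gripper_to(.02,35); print(get_gripper_width(),get_ft_force(),get_time_s())
for th in (4,9):
    p,q=pose(th); print(th,bot.move_l(p,.06,orientation=q,force_limit=30),get_ft_force(),get_ft_torque(),get_gripper_width())
C=cam("wrist"); im=optics.camera("wrist"); save(im,"w10.png")
E
```

```text
False [0.5676 0.1168 0.1034] [0.5672 0.1168 0.1027]
0.02978125809132544 [-1.5783  0.8032  1.3338] 17.175
4 False [-0.1607  2.196  -0.6406] [0.4019 0.1682 0.5004] 0.029901654360264145
9 False [-0.9898  2.5031  0.7484] [0.7041 0.1706 0.5138] 0.029596439329399985
```

View pics/w10.png

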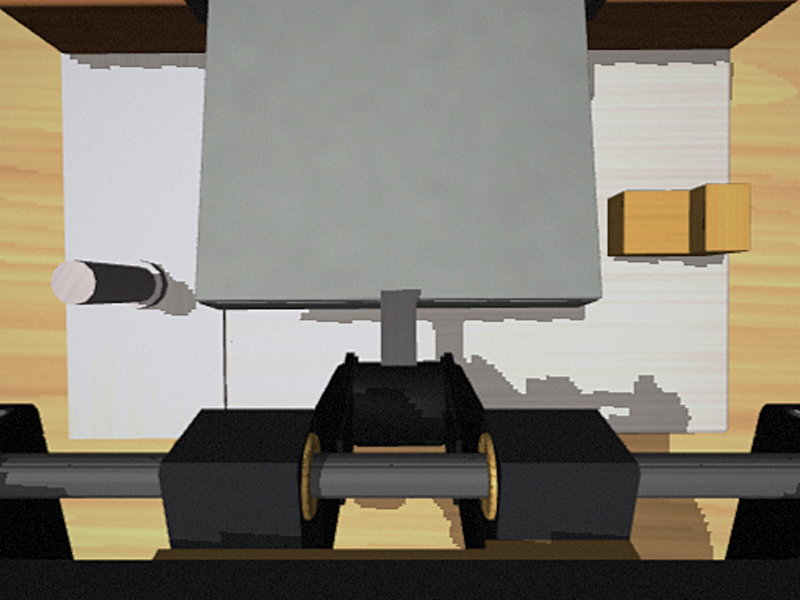

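The roll is held between the pads at (400,400) and the guard is rising with it at low forces. Continuing along the arc.

```bash
python3 - <<'E'
from h import *
np.set_printoptions(precision=4,suppress=True)
for th in (15,21,27,33,39,45):
    p,q=pose(th); s=bot.move_l(p,.06,orientation=q,force_limit=30); print(th,s,get_ft_force(),get_ft_torque(),get_gripper_width())
    if s: break
bot.dwell(.5)
Ro=R.from_quat(get_tool_rot()).as_matrix(); g=np.array(get_ee_pos())+Ro[:,2]*.003
print("angle from grip", np.degrees(np.arctan2(g[2]-.1,(H-g)@XP)),"r",np.hypot(g[2]-.1,(H-g)@XP),"tool tilt",np.degrees(np.arctan2(-Ro[:,2]@XP,-Ro[2,2])),get_ft_force(),get_time_s())
C=cam("wrist"); save(optics.camera("wrist"),"w11.png")
save(optics.camera("side"),"s4.png",(180,60,380,210)); save(optics.camera("top"),"t4.png")
# predicted guard front corner positions in side crop(x4) for several angles
S=cam("side")
for th in (40,45,50):
    u=np.radians(th);d=-np.cos(u)*XP+np.sin(u)*ZW
    print(th,[((proj(S,H+.12*d+AX*s)-[180,60])*4).round() for s in (-.07,.07)],[(proj(C,H+.12*d+AX*s)/.64).round() for s in (-.07,.07)])
E
```

```text
15 False [-2.0549  3.8446 -0.7119] [0.7985 0.2813 0.4452] 0.029812317606018462
21 False [-3.4318  2.6031  0.7804] [0.7917 0.3821 0.3335] 0.029947240622466245
27 False [-3.9998  4.0069  1.3455] [0.7747 0.445  0.2991] 0.030049933864994154
33 False [-4.6078  4.7932  1.3463] [0.6896 0.5985 0.2073] 0.029806564976744707
39 False [-4.6799  5.2457  0.8751] [0.5481 0.6856 0.1292] 0.029895058483099073
45 False [-5.148   4.5708  1.6744] [0.4978 0.7245 0.0944] 0.029818708541667894
angle from grip 44.75400471709803 r 0.15553090339391884 tool tilt 20.104686337325155 [-3.8357  5.3425  1.0709] 20.9833
40 [array([389., 370.]), array([317., 258.])] [array([591., 304.]), array([210., 303.])]
45 [array([399., 359.]), array([325., 247.])] [array([603., 301.]), array([199., 301.])]
50 [array([410., 348.]), array([335., 237.])] [array([615., 296.]), array([187., 295.])]
```

View pics/s4.png

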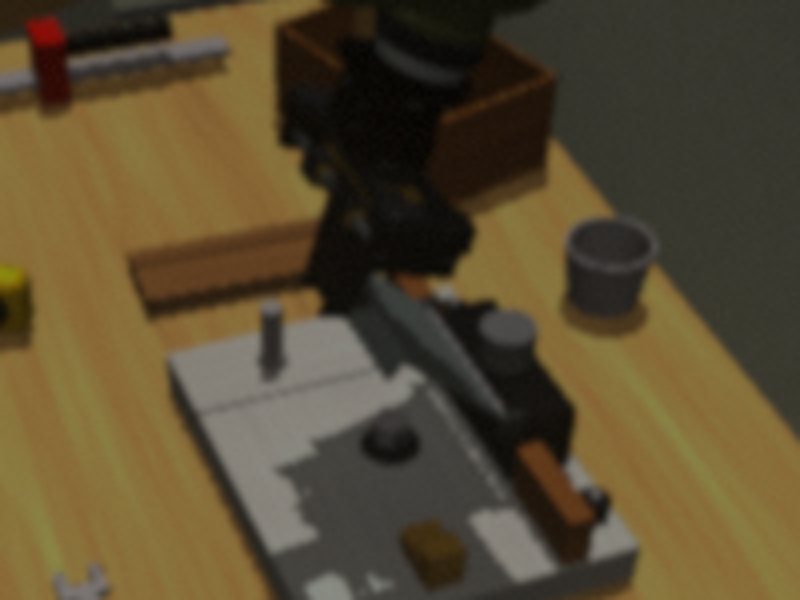

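View pics/w11.png

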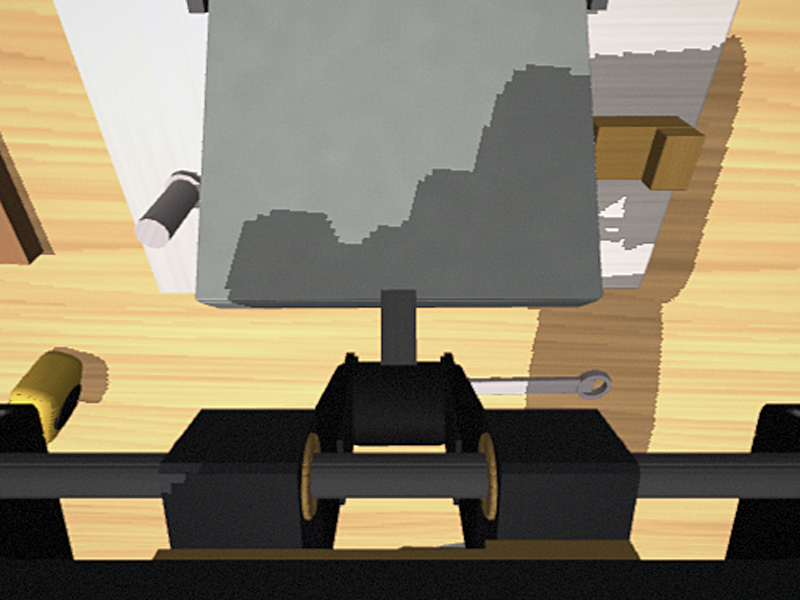

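View pics/t4.png

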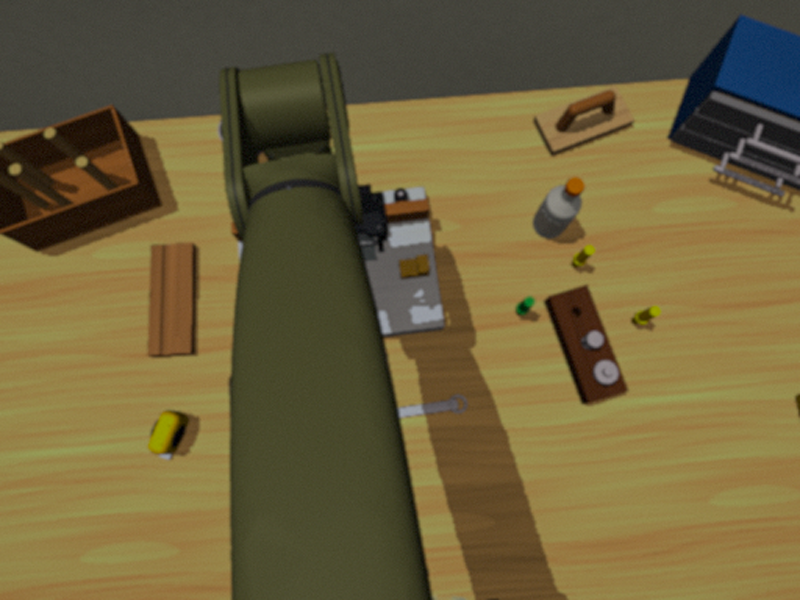

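The pin is still upright in the bore and everything else is where it was. The guard's front corners are at wrist (197,302) and (602,301), against (199,301) and (603,301) predicted for 45°. Forces are small and steady, so I'm handing in.

```bash
python3 - <<'E'
from h import *
print(get_gripper_width(),get_ft_force(),get_ee_pos(),get_time_s())
order.close_job()
E
```

```text
0.029785233763820716 [-4.00910721  4.88414251  0.95518253] [0.61399272 0.11894053 0.21228347] 21.1333
the job is handed in; nothing more can be done
```

I moved the steel starting pin from the block's far socket into the plate's bore and released it. Then I gripped the guard by its roll and raised it. I handed the job in at about 21 s, with the arm still holding the guard open.

- **Guard:** the tool position put the opening at 44.8°. The wrist view agreed, with the guard's front corners within about 2 px of where 45° would put them. The gripper was closed on the roll at 29.8 mm, and the wrist force was about 6 N.
- **Pin:** it met the plate at the height expected for fully home and stood upright after release. In the side view its top was about 6 px off the prediction in an enlarged crop (about 1 camera pixel, 2–3 mm). That fits fully home, but doesn't measure it more finely than that.
- **Everything else:** the last pictures showed nothing else moved, though in the final top view the arm hid most of the plate. The detector found no guard grip in one wrist picture, so I located the grip by hand from the images.

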